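# Turn a stone under the viewing lens

### The arm

A 6-joint arm with a two-finger parallel gripper is mounted at the origin on a cart in front of the work surface, level with it; the furniture and walls round the work are solid. World frame = base frame: x ahead of the robot, y to its left, z up, the work surface at z = 0. Lengths are in m, angles in rad, forces in N, time in s.
With the tool pointing down it reaches from about 0.3 to 0.825 m from the base axis. Payload 5.4 kg.
Tool frame: the origin (TCP) lies between the finger pads; the fingertips stand 11 mm ahead of it and the grasp point (between the pads) lies 8 mm behind it; z points along the fingers, y is the line along which they close (so a half turn about z gives the same grasp; the last joint's range is limited). The gripper opens to 92 mm and grips with 3 to 60 N. Pads are 20 mm wide; open, the fingers measure 128 mm over their backs; the gripper's body (75 mm by 189 mm) begins 69 mm behind the grasp point.
Start: joints at [-1.503, 0.158, 1.597, -0, 1.386, -0.21], TCP at [0.158, -0.553, 0.226] pointing down, gripper open.
Joint ranges: [-2.91, 2.91], [-0.94, 2.29], [0.18, 2.7], [-1.29, 4.43], [0.17, 2.64], [-3, 3]. Speed limits (rad/s): [2.57, 2.57, 3.14, 3.14, 3.14, 3.14].

### API

Orientations are given as a unit quaternion [w, x, y, z].
In Python, from station import sense, read_camera, get_calibration, finish_job gives the robot as it stands. The module is installed in compiled form; this text tells all that it offers.
- The arm moves only by the tool servo_tool, never from a script. Its argument "motion" is text: rows parted by semicolons, each of 5 numbers parted by spaces: the gripper's target within -1 to 1 (fully open at 1, half-way at 0, shut at -1), then the shift along the world's x, y, z in mm, then the turn about the world's z in rad. A call has 1 to 12 rows; each row is the pose to reach, as a shift and turn from the pose commanded when the call began; what a row does not reach only later rows make up. A row lasts 1/8 s, in which the tool goes at most 62.5 mm and 10.7 degrees, less where a joint would pass 70% of its speed; a pose out of reach is approached as far as the arm can. A call with a gripper value outside its range is refused whole. The fingers move at their own pace and stop on an object; "grip_force" is the grip in N (left out, the last holds). Time passes only in rows, so rows that repeat a pose let the fingers close. It gives the time, the measured TCP pose, the force, the opening and the grip force at its end, in the units of the state.
- sense(): the state, without advancing time (a new reading comes with each control period).
- read_camera(name): name is "scene" or "top" or "wrist"; returns the picture (420x560x3 uint8, red, green, blue); there is no depth.
- get_calibration(name): a dict with "intrinsics" (3x3 intrinsics, pixels), "k1" (the pictures are not rectified: a ray, as slopes to the right and down, at radius r is drawn at 1 + k1 r^2 times it, then the intrinsics apply), "origin" and "orientation" of the camera in the world. Camera axes: x right, y up, looking along -z (the intrinsics and any distortion apply to the point x, -y, -z); pixel columns grow to the right and rows downward; lengths in m; the calibration is good to about 2 mm. A picture is of the moment at which its call begins: read the wrist's pose just before it. get_calibration takes no time and is no camera call; for the wrist camera it gives the pose at the moment of the call.
- finish_job(): hands the job in; it is judged then, once.
The state is a dict: "clock": time; "qpos": joint angles; "joint_velocities": joint speeds; "effort": joint torques, N m; "tcp_pos": TCP position; "tool_rot": TCP orientation; "force": force on the tool from outside, world axes, zero at the start; "ft_torque": the same for the moment, N m; "width": opening from 0.0 (shut) to 1.0 (fully open); "gripper_force": force on a finger pad.
Only numpy, scipy, OpenCV 4.12 (cv2) and the standard library are available. Lean on these libraries where they do the work, as an engineer would, in place of code of your own. Each camera call takes 0.05 s, during which the arm holds its last target. There are 200 camera calls.

### The job

Bring the stone in the square dish under the viewing lens: push the arms of the three-armed turntable round with a finger until the square dish stands over the flat metal pointer on the stand's foot, and push the lens arm in over it as far as it will go, so that the stone is seen in the middle of the lens. Only push: pinch or lift nothing, leave the stand standing where it is, and do not disturb the loose jar, the folded loupe or the penlight; finish clear of everything.

Things in the scene. Friction and masses are not known exactly. Their poses are not given: they have to be found in the camera images.
- stand: Grey steel stand, 3 kg, loose on the desk. Origin: on the underside, on the turntable's axis; z up. Round foot 124 mm across and 12 mm high; a grey bar 36 mm wide and 10 mm high runs along its +x to the lens column (16 mm thick, at x = +150 mm, y = 0). Nothing on the stand is higher than 90 mm.
- station (a point): The place fixed on the stand where a dish is viewed: above the flat aluminium pointer (12 mm wide, 6 mm high, sticking out of the foot at this angle, tip 138 mm from the axis), 100 mm from the turntable's axis at 60 degrees from the stand's +x toward +y, 48 mm above the desk.
- hub (a point): Point on the turntable's upright axis, 36 mm above the desk (mid height of the arms). The hub is a black disc 36 mm across, z 28 to 44 mm, with a small steel cap to 48 mm.
- turntable (a joint): Turn of the turntable (black, three straight arms 120 degrees apart), rad, counter-clockwise from above positive; 0 or any whole turn = square dish over the pointer. Turns freely both ways past several whole turns and stays where it is left; a light friction (about 1 N at 60 mm from the axis).
- square_dish (a point): Middle of the rim of the square aluminium dish (36 x 36 mm, z 30 to 46 mm, its inner and outer sides square to the arm) with a clear square stone 16 mm wide, at the end of an arm, 100 mm from the axis. This dish is to be viewed.
- big_round_dish (a point): Middle of the rim of the large round dish (40 mm across, same height), 120 degrees counter-clockwise from the square one, 100 mm from the axis.
- small_round_dish (a point): Middle of the rim of the small round dish (26 mm across, same height), 120 degrees clockwise from the square one, 100 mm from the axis.
- lens_arm (a joint): Swing of the lens arm about the upright lens column, rad, counter-clockwise from above positive; 0 = parked outside, 1.40 = its stop, where the lens stands over the pointer's station. It stays where it is left; light friction (about 0.6 N at 70 mm from the pivot).
- lens (a point): Centre of the lens: glass 37 mm across in a black ring 44 mm across, z 75 to 87 mm, 132 mm from the pivot at the end of the lens arm. The arm is straight, two black rails side by side, 14 mm wide over both, z 75 to 87 mm; it passes 29 mm above the dishes' rims.
- lens_pivot (a point): Point on the axis of the lens column, 81 mm above the desk (mid height of the lens arm); the black pivot cap is 28 mm across, z 72 to 90 mm.
- rails_ccw: The counter-clockwise-side rails of the three turntable arms (one rigid part with the turntable); origin on the axis at desk height. Each arm is two black rails side by side, 14 mm wide over both, z 30 to 42 mm, from the hub to its dish; a fingertip 20 mm above the desk passes over the foot and between the arms.
- rails_cw: The clockwise-side rails of the three turntable arms (one rigid part with the turntable); origin on the axis at desk height.
- lens_rail_ccw: The counter-clockwise-side rail of the lens arm; origin on the lens column's axis at desk height.
- lens_rail_cw: The clockwise-side rail of the lens arm; origin on the lens column's axis at desk height.
- jar: Loose small clear jar with black lid, 39 mm across, 43 mm high; origin under its centre. To be left alone.
- eye_loupe: Loose folded steel pocket loupe, 27x44x14 mm, to the left of the stand; origin under its centre. To be left alone.
- torch: Loose black penlight lying on the desk beyond the stand, 135 mm long, 16 mm high; origin under its centre, long along its y. To be left alone.

How it is judged:
By the outcome, as a careful person would: the job done as asked, in the order asked, and still so for the second after the job is handed in, with the robot touching nothing.
It also fails if it takes over 59 s, if anything falls off the work surface, if the arm or the gripper's body presses on something with over 40 N, if the wrist force passes 120 N, or if a joint passes its speed limit or range.

## Working session

There is one attempt and no reset: what is moved stays moved. The work goes in short steps, Python scripts to look and compute and a tool call to move; the robot and the scene stay as the last step left them, time stands still between calls to the robot, and variables do not carry over. Pictures are saved under pics/ and viewed, at most 10 in all, crops included, and the job is handed in when it is done.

Besides the shell and the picture viewer there is one more tool, called after ">>>" by a JSON object that holds its "op" and its "data". servo_tool: Moves the arm, as the interface text tells. Its arguments: {"type":"object","properties":{"motion":{"type":"string"},"grip_force":{"type":"number"}},"required":["motion"]}

```bash
mkdir -p pics; cat > h.py <<'E'
import numpy as np,cv2
from station import *
from scipy.spatial.transform import Rotation as R
def ray(c,u,v):
    K=np.array(c["intrinsics"]);k=c["k1"]
    d=np.array([(u-K[0,2])/K[0,0],(v-K[1,2])/K[1,1]]);s=d.copy()
    for _ in range(20): s=d/(1+k*(s@s))
    q=c["orientation"];r=R.from_quat([q[1],q[2],q[3],q[0]])
    return np.array(c["origin"]),r.apply([s[0],-s[1],-1])
def onz(c,u,v,z):
    o,d=ray(c,u,v); return o+d*(z-o[2])/d[2]
def proj(c,p):
    K=np.array(c["intrinsics"]);q=c["orientation"];r=R.from_quat([q[1],q[2],q[3],q[0]])
    a=r.inv().apply(np.array(p)-c["origin"]);s=np.array([a[0],-a[1]])/-a[2];s=s*(1+c["k1"]*(s@s))
    return K[0,0]*s[0]+K[0,2],K[1,1]*s[1]+K[1,2]
def tri(c1,p1,c2,p2):
    o1,d1=ray(c1,*p1);o2,d2=ray(c2,*p2)
    t=np.linalg.lstsq(np.c_[d1,-d2],o2-o1,rcond=None)[0]
    a=o1+t[0]*d1;b=o2+t[1]*d2
    return (a+b)/2,np.linalg.norm(a-b)
E
python3 - <<'E'
from h import *
print(sense())
for n in("top","scene"):
    cv2.imwrite(f"pics/{n}0.png",cv2.resize(read_camera(n)[:,:,::-1],(800,600),interpolation=cv2.INTER_CUBIC));print(n,get_calibration(n))
E
```

```text
{'clock': 0.0, 'qpos': array([-1.50311430e+00,  1.59064136e-01,  1.59821553e+00,  2.68343400e-06,
        1.38621063e+00, -2.10092281e-01]), 'joint_velocities': array([ 0.00193806, -0.00126064, -0.00157258, -0.00150548, -0.00038743,
        0.00013584]), 'effort': array([ 2.14964297e-03, -3.85575628e+01, -3.22105050e+01,  7.02235498e-02,
        3.80387041e-02, -1.40072380e-04]), 'tcp_pos': array([ 0.15761698, -0.55234491,  0.2246188 ]), 'tool_rot': array([-9.46322397e-04,  9.90370262e-01,  1.38440761e-01,  6.88191619e-05]), 'force': array([-0.79761446, -0.39218331,  0.34442157]), 'ft_torque': array([-0.02243558, -0.03318796, -0.0003647 ]), 'gripper_force': 0.0, 'width': 0.9962764590430427}
top {'intrinsics': array([[438.95441855,   0.        , 277.19529086],
       [  0.        , 438.95441855, 206.63468365],
       [  0.        ,   0.        ,   1.        ]]), 'k1': -0.09927679292116176, 'origin': array([0.42123248, 0.2306777 , 1.01902266]), 'orientation': array([-0.69952454, -0.05429995,  0.0606884 ,  0.70995342])}
scene {'intrinsics': array([[436.44082685,   0.        , 278.7728973 ],
       [  0.        , 436.44082685, 208.4131637 ],
       [  0.        ,   0.        ,   1.        ]]), 'k1': -0.09721449544517276, 'origin': array([-0.06586854,  0.62748289,  0.57516335]), 'orientation': array([-0.42001534, -0.23203176,  0.40639419,  0.77755523])}
```

View pics/top0.png

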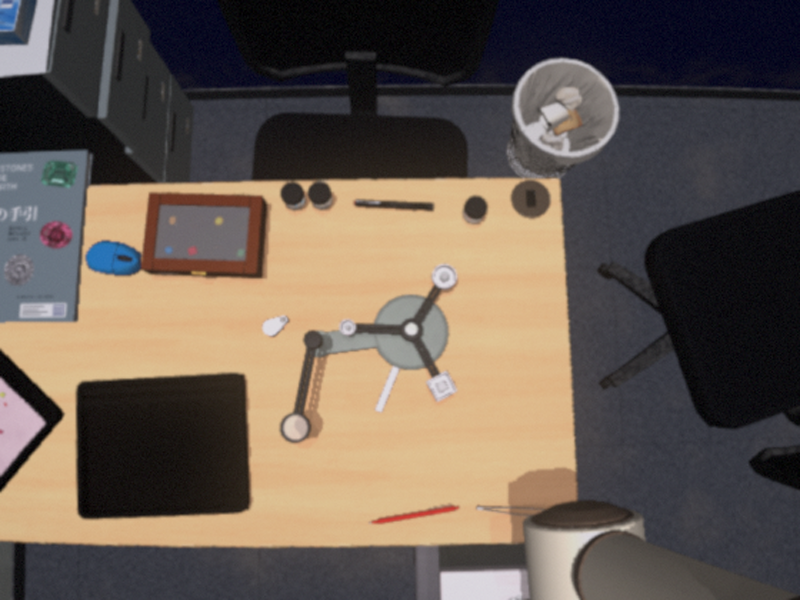

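View pics/scene0.png

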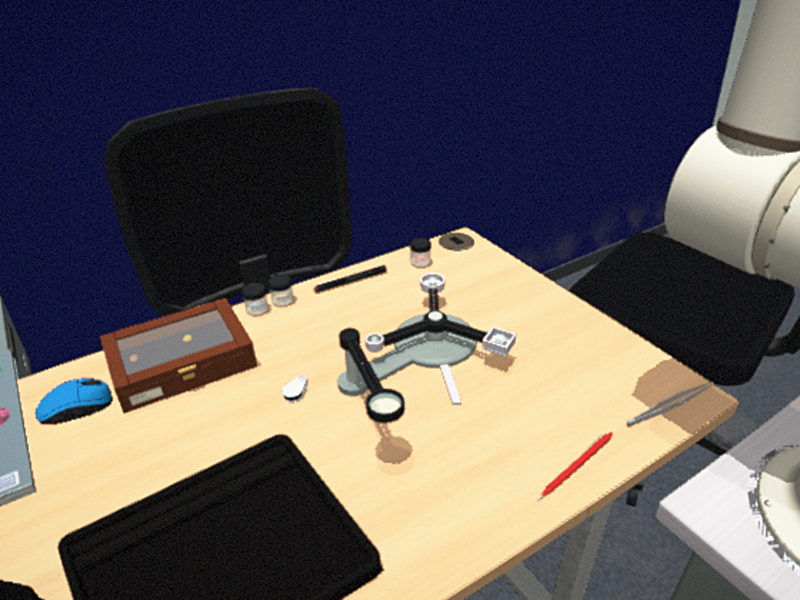

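The top view (800-px scale) shows the hub cap at (411,328), square dish (441,386), small dish (348,327), big dish (444,277), pivot (313,341), lens (295,427) and pointer tip (380,410). In the scene view the hub is at (435,318), square dish (500,340), pivot (349,338), lens (385,404) and pointer tip (456,402). The square dish has to go about 50° clockwise.

```bash
python3 - <<'E'
from h import *
t=get_calibration("top");s=get_calibration("scene")
P=dict(hub=((411,328),(435,318)),sq=((441,386),(500,340)),small=((348,327),(374,341)),big=((444,277),(432,282)),lens=((295,427),(385,404)),piv=((313,341),(349,336)),tip=((380,410),(456,402)),jar=((475,209),(420,245)),loupe=((272,326),(292,392)))
Z=dict(hub=.048,sq=.046,small=.046,big=.046,lens=.087,piv=.09,tip=.006,jar=.043,loupe=.014)
Q={}
for k,(a,b) in P.items():
    a=np.array(a)*.7;b=np.array(b)*.7
    p,e=tri(t,a,s,b);Q[k]=onz(t,*a,Z[k]);print(k,p.round(4),round(e,4),"top",Q[k].round(4),"scene",onz(s,*b,Z[k]).round(4))
h=Q['hub']
for k in Q:
    d=(Q[k]-h)[:2];print(k,np.hypot(*d).round(4),np.degrees(np.arctan2(d[1],d[0])).round(1))
d=(Q['lens']-Q['piv'])[:2];print("lensarm",np.hypot(*d),np.degrees(np.arctan2(d[1],d[0])))
w=get_calibration("wrist");print(w)
E
```

```text
hub [0.5286 0.1968 0.0406] 0.0025 top [0.5286 0.1981 0.048 ] scene [0.5196 0.2018 0.048 ]
sq [0.4373 0.1517 0.0393] 0.0033 top [0.4382 0.1535 0.046 ] scene [0.43   0.1563 0.046 ]
small [0.5324 0.2966 0.0395] 0.0003 top [0.5318 0.2963 0.046 ] scene [0.5251 0.3005 0.046 ]
big [0.61   0.1435 0.0401] 0.0006 top [0.6091 0.1442 0.046 ] scene [0.6024 0.1486 0.046 ]
lens [0.38   0.372  0.0817] 0.0018 top [0.3808 0.3719 0.087 ] scene [0.3746 0.374  0.087 ]
piv [0.5071 0.3462 0.086 ] 0.0008 top [0.5066 0.3454 0.09  ] scene [0.5027 0.3489 0.09  ]
tip [0.4028 0.2492 0.001 ] 0.0015 top [0.4024 0.2486 0.006 ] scene [0.3992 0.2531 0.006 ]
jar [0.7228 0.0894 0.0376] 0.0004 top [0.7213 0.0903 0.043 ] scene [0.7147 0.0947 0.043 ]
loupe [0.5398 0.4231 0.003 ] 0.0007 top [0.5386 0.4213 0.014 ] scene [0.5278 0.4268 0.014 ]
hub 0.0 0.0
sq 0.1008 -153.7
small 0.0982 88.1
big 0.0969 -33.8
lens 0.2282 130.4
piv 0.149 98.5
tip 0.1359 158.2
jar 0.2208 -29.2
loupe 0.2235 87.4
lensarm 0.1285298351294946 168.09556063837078
{'intrinsics': array([[306.15554477,   0.        , 281.58234628],
       [  0.        , 306.15554477, 212.0308384 ],
       [  0.        ,   0.        ,   1.        ]]), 'k1': 0.019350002652387416, 'origin': array([ 0.22560341, -0.5344455 ,  0.38332834]), 'orientation': array([ 0.79183054, -0.10031618,  0.07623411, -0.59760306])}
```

>>> {"op": "servo_tool", "data": {"motion": "-1 27 54 0 0; -1 54 108 0 0; -1 81 162 0 0; -1 108 216 0 0; -1 135 270 0 0; -1 162 324 0 0.05; -1 189 378 0 0.1; -1 216 432 0 0.178; -1 243 486 0 0.178; -1 270 540 0 0.178; -1 280 560 0 0.178; -1 280 560 0 0.178"}}

```text
clock: 1.6
tcp_pos: [0.4375, 0.0083, 0.2251]
tool_rot: [-0.0, 0.974, 0.228, -0.001]
force: [0.4, -0.2, -0.4]
width: 0.002
gripper_force: 0.0
```

```bash
python3 - <<'E'
from h import *
s=sense();print(s['clock'],s['tcp_pos'],s['tool_rot'],s['qpos'],s['width'])
c=get_calibration("wrist");im=read_camera("wrist")
cv2.imwrite("pics/w1.png",cv2.resize(im[:,:,::-1],(800,600),interpolation=cv2.INTER_CUBIC))
for k,p in dict(hub=(.5286,.1981,.048),sq=(.4382,.1535,.046),big=(.6091,.1442,.046),small=(.5318,.2963,.046),piv=(.5066,.3454,.09),tip=(.4024,.2486,.006)).items():print(k,np.array(proj(c,p))/.7)
import pickle;pickle.dump(c,open("w1.pkl","wb"))
E
```

```text
1.6 [0.43753739 0.00827956 0.22514331] [-2.31897780e-04  9.73762402e-01  2.27566294e-01 -5.59692577e-04] [-2.58527754e-01 -2.12087877e-01  1.96080331e+00 -1.17128698e-04
  1.39408339e+00  8.53133809e-01] 0.0020862066205614535
hub [209.72349311  43.3227219 ]
sq [226.70678703 196.26406697]
big [330.53811064 -38.15635267]
small [ 67.96927147 -38.16359901]
piv [-95.36486094 -80.49558993]
tip [120.8082347  182.41573741]
```

View pics/w1.png

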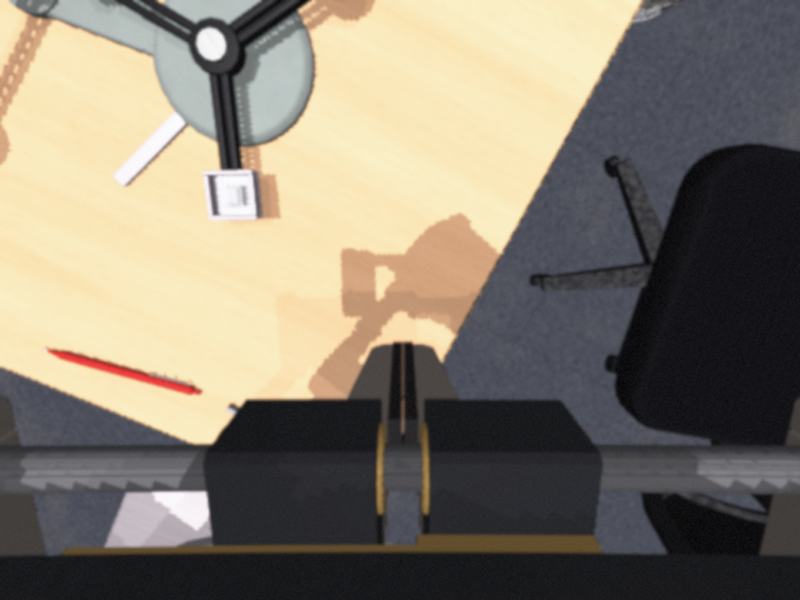

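The wrist view confirms the measurements: hub at (211,44) against a predicted (210,43), square dish (232,195) against (227,196). The shut fingers are about 24 mm wide at the tip.

>>> {"op": "servo_tool", "data": {"motion": "-1 30 56 0 0; -1 57 112 -40 0; -1 57 112 -100 0; -1 57 112 -150 0; -1 57 112 -180 0; -1 57 112 -191 0; -1 57 112 -191 0"}}

```text
clock: 2.52
tcp_pos: [0.4948, 0.1181, 0.0349]
tool_rot: [0.0, 0.974, 0.225, -0.0]
force: [-0.4, 0.5, 0.6]
width: 0.008
gripper_force: 0.0
```

```bash
python3 - <<'E'
from h import *
s=sense();p=s['tcp_pos'];print(p,s['force'])
H=np.array([.5286,.1981])
def pose(ph,d,r=.065):
    a=np.radians(ph);u=np.array([np.cos(a),np.sin(a)]);n=np.array([-u[1],u[0]]);return H+r*u+d*n
for ph,d in[(206.3,.04),(206.3,.025)]+[(206.3-4.2*i,.025) for i in range(1,11)]:
    q=(pose(ph,d)-p[:2])*1000;print("-1 %.0f %.0f 0 %.3f;"%(q[0],q[1],np.radians(ph-206.3)),end=" ")
E
```

```text
[0.49483411 0.11814655 0.03486368] [-0.38713318  0.45940899  0.63455737]
-1 -7 15 0 0.000; -1 -13 29 0 0.000; -1 -17 32 0 -0.073; -1 -20 36 0 -0.147; -1 -23 40 0 -0.220; -1 -26 45 0 -0.293; -1 -29 49 0 -0.367; -1 -31 54 0 -0.440; -1 -32 59 0 -0.513; -1 -34 63 0 -0.586; -1 -35 68 0 -0.660; -1 -36 73 0 -0.733;
```

>>> {"op": "servo_tool", "data": {"motion": "-1 -7 15 -2 0; -1 -13 29 -2 0; -1 -17 32 -2 -0.073; -1 -20 36 -2 -0.147; -1 -23 40 -2 -0.22; -1 -26 45 -2 -0.293; -1 -29 49 -2 -0.367; -1 -31 54 -2 -0.44; -1 -32 59 -2 -0.513; -1 -34 63 -2 -0.586; -1 -35 68 -2 -0.66; -1 -36 73 -2 -0.733"}}

```text
clock: 4.03
tcp_pos: [0.4588, 0.1932, 0.0335]
tool_rot: [-0.0, 0.99, -0.139, 0.001]
force: [0.7, -1.1, -0.3]
width: 0.005
gripper_force: 0.4
```

```bash
python3 - <<'E'
from h import *
s=sense();print(s['clock'],s['tcp_pos'],s['force'])
im=read_camera("top")[200:320,170:350]
cv2.imwrite("pics/t2.png",cv2.resize(im[:,:,::-1],(720,480),interpolation=cv2.INTER_CUBIC))
E
```

```text
4.025 [0.45878359 0.19315515 0.03351154] [ 0.6538268  -1.05042778 -0.28889436]
```

View pics/t2.png

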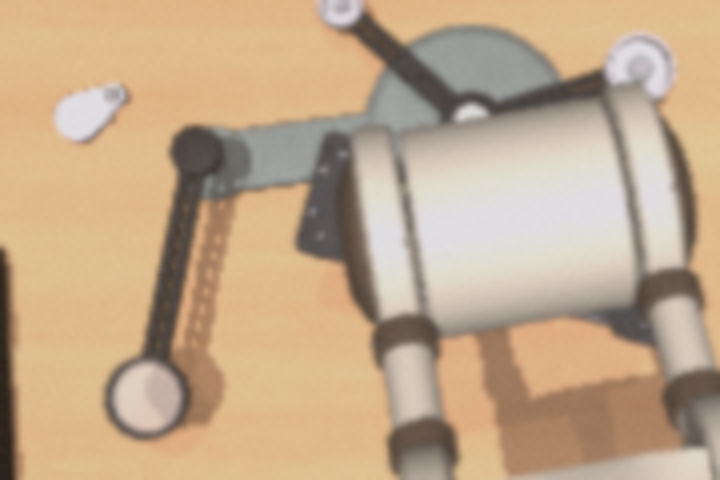

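The crop shows the small dish at (341,8), the big dish at (639,66) and the hub cap at about (471,113). The stand, lens arm and loupe are unmoved.

```bash
python3 - <<'E'
from h import *
t=get_calibration("top");H=np.array([.5286,.1981])
for (u,v),o in(((341,8),120),((639,66),-120)):
    d=onz(t,170+u/4,200+v/4,.046)[:2]-H;a=np.degrees(np.arctan2(d[1],d[0]));print(np.hypot(*d),a,(a+o)%360)
p=sense()['tcp_pos']
def pose(ph,d,r=.065):
    a=np.radians(ph);u=np.array([np.cos(a),np.sin(a)]);n=np.array([-u[1],u[0]]);return H+r*u+d*n
d=p[:2]-H;print(np.hypot(*d),np.degrees(np.arctan2(d[1],d[0]))%360)
E
```

```text
0.09589929831460516 48.41320493132565 168.41320493132565
0.09916434598771437 -73.42377262997017 166.5762273700298
0.07018328253362716 183.6652511096675
```

>>> {"op": "servo_tool", "data": {"motion": "-1 0 3 0 -0.04; -1 0 6 0 -0.08; -1 0 8.5 0 -0.122; -1 0 8.5 0 -0.122; -1 0 -5 0 -0.122; -1 0 -20 0 -0.122; -1 0 -20 40 -0.122; -1 -20 -10 100 -0.122; -1 -40 0 160 -0.122; -1 -60 10 200 -0.122; -1 -80 10 230 -0.122; -1 -80 10 230 -0.122"}}

```text
clock: 5.58
tcp_pos: [0.3796, 0.2018, 0.2651]
tool_rot: [-0.001, 0.98, -0.198, 0.003]
force: [-0.2, 0.5, -1.3]
width: 0.002
gripper_force: 0.0
```

```bash
cat > look.py <<'E'
from h import *
import sys,pickle
n=sys.argv[1];c=get_calibration("wrist");s=sense();im=read_camera("wrist");print(s['clock'],s['tcp_pos'])
pickle.dump(c,open(n+".pkl","wb"));cv2.imwrite(f"pics/{n}.png",cv2.resize(im[:,:,::-1],(800,600),interpolation=cv2.INTER_CUBIC))
for k,p in dict(hub=(.5286,.1981,.048),sta=(.4356,.2349,.046),piv=(.5066,.3454,.09),tip=(.4024,.2486,.006)).items():print(k,np.array(proj(c,p))/.7)
E
python3 look.py w2
```

```text
5.575 [0.37961092 0.20176058 0.26506174]
hub [333.09790418 102.65375321]
sta [340.83183302 230.26115995]
piv [156.69218112 204.1482879 ]
tip [348.19423252 264.4295336 ]
```

View pics/w2.png

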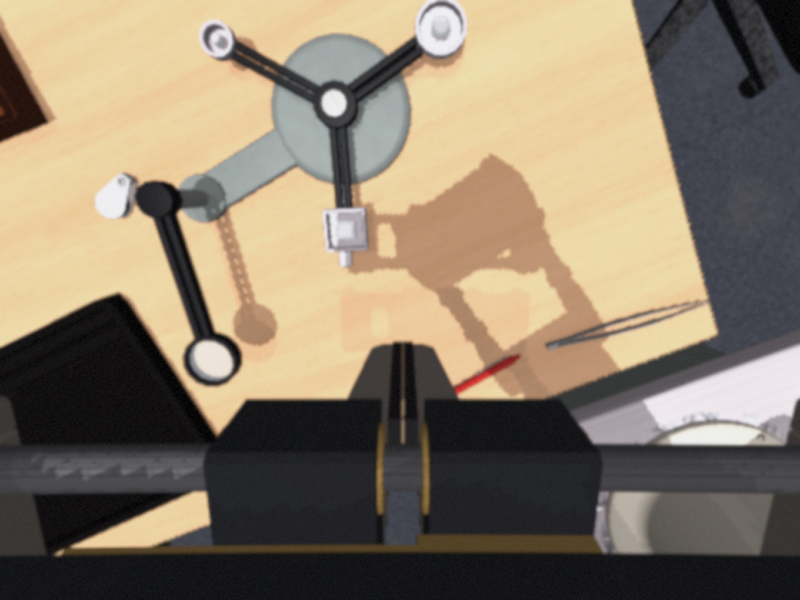

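Wrist view: hub cap (334,103), square dish (345,230) just above the pointer tip (346,265), small dish (218,40), big dish (440,28), lens (212,358), pivot (157,200). Next I'll refine the angles.

```bash
cat > ang.py <<'E'
from h import *
import pickle
from scipy.optimize import least_squares
def blob(n,u,v,r,thr=150,sat=45,show=1):
    im=cv2.imread(f"pics/{n}.png");h=cv2.cvtColor(im,cv2.COLOR_BGR2HSV)
    m=((h[...,1]<sat)&(h[...,2]>thr)).astype(np.uint8);k=np.zeros_like(m);cv2.circle(k,(u,v),r,1,-1);m&=k
    pts=cv2.findNonZero(m);(c,sz,a)=cv2.minAreaRect(pts);e=cv2.minEnclosingCircle(pts)
    if show:print(n,(u,v),np.round(c,1),np.round(sz,1),round(a,1))
    return c,pts[:,0,:]
def W(n,c,z): 
    c0=pickle.load(open(n+".pkl","rb"));return onz(c0,c[0]*.7,c[1]*.7,z)[:2]
def fit(D): # D: angle offset->xy ; fit hub centre+angle, r=.1
    f=lambda p:np.ravel([np.array(p[:2])+.1*np.array([np.cos(p[2]+o),np.sin(p[2]+o)])-q for o,q in D])
    r=least_squares(f,[.5286,.1981,2.8]);return r.x[:2],np.degrees(r.x[2]),np.abs(r.fun).max()
E
python3 - <<'E'
from ang import *
b=2*np.pi/3
hub=W("w2",blob("w2",334,103,18)[0],.048)
D=[(0,W("w2",blob("w2",345,230,32,140,40)[0],.046)),(b,W("w2",blob("w2",440,28,34)[0],.046)),(-b,W("w2",blob("w2",218,40,24)[0],.046))]
print("hub",hub,fit(D))
h=fit(D)[0]
for o,q in D:
    d=q-h;print(np.hypot(*d),np.degrees(np.arctan2(d[1],d[0])-o)%360)
c,p=blob("w1",153,150,52)
hu1=W("w1",blob("w1",212,44,20)[0],.048);print("hub w1",hu1)
X=np.array([W("w1",q,.006) for q in p]);m=X.mean(0);u=np.linalg.svd(X-m)[2][0]
l=(X-m)@u;print("pointer dir",np.degrees(np.arctan2(u[1],u[0])),"len",np.ptp(l),"radial",np.degrees(np.arctan2(*(m-hu1)[::-1])),np.linalg.norm(X-hu1,axis=1).max())
E
```

```text
w2 (334, 103) [334.  102.5] [27. 24.] 90.0
w2 (345, 230) [344.8 234.7] [54.4 43.3] 86.6
w2 (440, 28) [441.   27.5] [52. 55.] 0.0
w2 (218, 40) [215.5  38. ] [38. 33.] 90.0
hub [0.52842496 0.1973939 ] (array([0.52676747, 0.19838373]), np.float64(159.79081857669425), np.float64(0.002087937479580748))
0.10211694766159618 159.956020764044
0.10018522448093388 160.26124011161326
0.10069801849633944 159.155256937675
w1 (153, 150) [149.4 141.5] [ 45.  100.1] 55.8
w1 (212, 44) [210.5  43.5] [33. 29.] 90.0
hub w1 [0.52873544 0.19759517]
pointer dir 155.47807145107305 len 0.08421413413050677 radial 157.34058826013109 0.13778066633861297
```

```bash
python3 - <<'E'
from ang import *
hu=np.array([.5286,.1977])
for thr,sat in((190,30),(205,25)):
    c,p=blob("w1",149,153,42,thr,sat)
    X=np.array([W("w1",q,.006) for q in p]);m=X.mean(0);u=np.linalg.svd(X-m)[2][0]
    print(len(p),"dir",np.degrees(np.arctan2(u[1],u[0])),"radial",np.degrees(np.arctan2(*(m-hu)[::-1])),np.ptp((X-m)@u),np.linalg.norm(X-hu,axis=1).max())
c,p=blob("w2",346,260,8,150,40)
im=cv2.imread("pics/w2.png")[195:275,310:382];cv2.imwrite("pics/c.png",cv2.resize(im,None,fx=7,fy=7,interpolation=cv2.INTER_CUBIC))
E
```

```text
w1 (149, 153) [146.8 150.9] [16.5 83.5] 44.3
1368 dir 156.85411453776447 radial 156.99144201186118 0.07106619664118591 0.13698746295918401
w1 (149, 153) [146.7 150.8] [15.9 83.5] 44.3
1305 dir 156.83967455374585 radial 156.9757699040563 0.07106764009704405 0.13695899131925812
w2 (346, 260) [345. 259.] [14. 12.] 90.0
```

View pics/c.png

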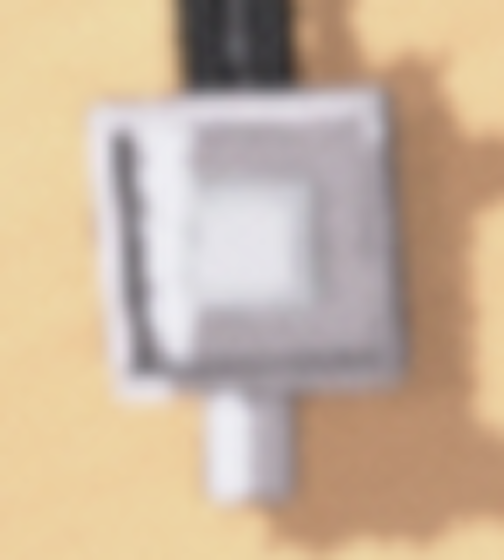

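The zoomed crop shows the dish rim corners at (95,105), (388,92), (405,380) and (120,392), with the pointer tip end at (252,497).

```bash
python3 - <<'E'
from ang import *
f=lambda x,y:(310+x/7,195+y/7)
hu=W("w2",(334,102.8),.048)
for n,c,z in(("tip",f(252,495),.006),("tipL",f(212,440),.006),("tipR",f(292,440),.006),("dish",f(252,242),.046),("armtop",f(238,40),.042)):
    d=W("w2",c,z)-hu;print(n,np.hypot(*d),np.degrees(np.arctan2(d[1],d[0])))
E
```

```text
tip 0.13705377168451308 156.9843469928932
tipL 0.12956054659612923 154.6561377654799
tipR 0.1295412179929859 159.5116389494935
dish 0.09947736950748674 160.56697634958732
armtop 0.07552831277289826 160.56971258387568
```

Pointer at 157.0°, dish at 160.4°, so about 3.4° more clockwise is needed.

>>> {"op": "servo_tool", "data": {"motion": "-1 40 -15 -60 0; -1 79 -29 -120 0; -1 79 -29 -180 0; -1 79 -29 -222 0; -1 79 -29 -231 0; -1 79 -12 -231 0; -1 79 -4 -231 0; -1 79 0 -231 0; -1 80 2 -231 -0.03; -1 80 4 -231 -0.058; -1 80 4 -231 -0.058; -1 80 4 -231 -0.058"}}

```text
clock: 7.12
tcp_pos: [0.4586, 0.206, 0.0315]
tool_rot: [-0.0, 0.974, -0.227, -0.0]
force: [-0.8, 0.6, 0.7]
width: 0.001
gripper_force: 0.0
```

>>> {"op": "servo_tool", "data": {"motion": "-1 0 -12 0 0; -1 0 -24 0 0; -1 0 -24 40 0; -1 -20 -16 100 0; -1 -40 -6 160 0; -1 -60 4 200 0; -1 -80 4 230 0; -1 -80 4 230 0; -1 -80 4 230 0"}}

```text
clock: 8.25
tcp_pos: [0.3786, 0.2094, 0.2603]
tool_rot: [0.0, 0.974, -0.227, -0.001]
force: [0.0, 0.6, -0.2]
width: 0.006
gripper_force: 0.0
```

```bash
python3 look.py w3; python3 - <<'E'
from ang import *
im=cv2.imread("pics/w3.png")[60:290,270:430];cv2.imwrite("pics/c3.png",cv2.resize(im[110:,20:],None,fx=5,fy=5,interpolation=cv2.INTER_CUBIC))
im=cv2.imread("pics/w3.png");print(blob("w3",334,103,20)[0])
E
```

```text
8.25 [0.37858157 0.20944873 0.26027331]
hub [328.58008832  98.23790324]
sta [343.87079615 227.91242572]
piv [156.75562846 212.1402782 ]
tip [353.0446614  262.44480002]
w3 (334, 103) [329.2  98.2] [26.2 25.5] 45.0
(329.25, 98.25)
```

View pics/c3.png

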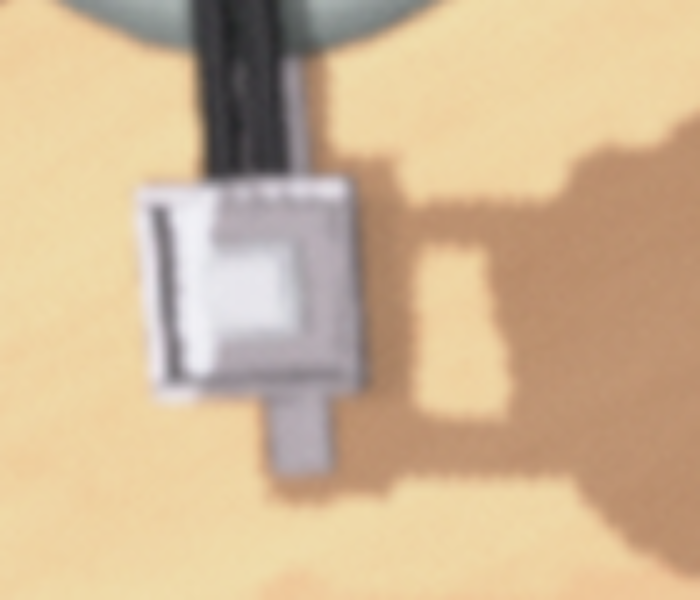

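The dish centre is now at crop (254,288) and the pointer tip end at (302,474).

```bash
python3 - <<'E'
from ang import *
f=lambda x,y:(290+x/5,170+y/5)
hu=W("w3",(329.2,98.4),.048);print(hu)
for n,c,z in(("tip",f(302,474),.006),("tip2",f(299,430),.006),("dish",f(254.5,288),.046),("armtop",f(246,120),.042)):
    d=W("w3",c,z)-hu;print(n,np.hypot(*d),np.degrees(np.arctan2(d[1],d[0])))
E
```

```text
[0.5282873  0.19772314]
tip 0.13787342761190688 156.8538809047989
tip2 0.12944396576891962 156.9167618787723
dish 0.09944781217110607 156.72503293409
armtop 0.07207784574765463 157.09023466949395
```

The dish is at 156.9° and so is the pointer, so the turntable is aligned. Now the lens arm: go round to its clockwise (+y) side.

>>> {"op": "servo_tool", "data": {"motion": "-1 10 50 0 0.05; -1 25 100 0 0.1; -1 45 150 0 0.2; -1 62 202 0 0.267; -1 62 202 -60 0.267; -1 62 202 -120 0.267; -1 62 202 -170 0.267; -1 62 202 -184 0.267; -1 62 202 -184 0.267"}}

```text
clock: 9.43
tcp_pos: [0.4405, 0.4116, 0.0767]
tool_rot: [0.001, 0.995, -0.095, -0.001]
force: [-0.0, 0.0, 0.1]
width: 0.007
gripper_force: 0.0
```

```bash
python3 - <<'E'
from h import *
s=sense();p=s['tcp_pos'];print(p,s['force'])
V=np.array([.5103,.3466])
def pose(th,d,r=.08):
    a=np.radians(th);u=np.array([np.cos(a),np.sin(a)]);n=np.array([u[1],-u[0]]);return V+r*u+d*n
for th,d in[(169,.035),(169,.02)]+[(169+4*i,.02) for i in range(1,18)]:
    q=(pose(th,d)-p[:2])*1000;print("%d: -1 %.0f %.0f 0 %.3f;"%(th,q[0],q[1],np.radians(th-169)))
E
```

```text
[0.44050405 0.41157931 0.07672346] [-0.02225243  0.02321829  0.07424185]
169: -1 -2 -15 0 0.000;
169: -1 -5 -30 0 0.000;
173: -1 -7 -35 0 0.070;
177: -1 -9 -41 0 0.140;
181: -1 -11 -46 0 0.209;
185: -1 -12 -52 0 0.279;
189: -1 -12 -58 0 0.349;
193: -1 -13 -63 0 0.419;
197: -1 -13 -69 0 0.489;
201: -1 -12 -75 0 0.559;
205: -1 -11 -81 0 0.628;
209: -1 -10 -86 0 0.698;
213: -1 -8 -92 0 0.768;
217: -1 -6 -97 0 0.838;
221: -1 -4 -102 0 0.908;
225: -1 -1 -107 0 0.977;
229: -1 2 -112 0 1.047;
233: -1 6 -117 0 1.117;
237: -1 9 -121 0 1.187;
```

>>> {"op": "servo_tool", "data": {"motion": "-1 -2 -15 0 0; -1 -5 -30 0 0; -1 -7 -35 0 0.07; -1 -9 -41 0 0.14; -1 -11 -46 0 0.209; -1 -12 -52 0 0.279; -1 -12 -58 0 0.349; -1 -13 -63 0 0.419; -1 -13 -69 0 0.489; -1 -12 -75 0 0.559; -1 -11 -81 0 0.628; -1 -10 -86 0 0.698"}}

```text
clock: 10.92
tcp_pos: [0.4313, 0.3255, 0.0791]
tool_rot: [-0.0, 0.968, 0.252, 0.001]
force: [0.3, 0.5, -0.5]
width: 0.006
gripper_force: 0.4
```

>>> {"op": "servo_tool", "data": {"motion": "-1 2 -6 0 0.07; -1 4 -11 0 0.14; -1 6 -16 0 0.21; -1 9 -21 0 0.279; -1 10 -23 0 0.314; -1 12 -26 0 0.349; -1 12 -26 0 0.349"}}

```text
clock: 11.8
tcp_pos: [0.4432, 0.2995, 0.0788]
tool_rot: [0.0, 0.91, 0.415, 0.001]
force: [-0.8, -0.3, 0.8]
width: 0.005
gripper_force: 0.0
```

>>> {"op": "servo_tool", "data": {"motion": "-1 1 -1 0 0.017; -1 2 -2 0 0.035; -1 3 -3 0 0.052; -1 4 -4.5 0 0.07; -1 4 -4.5 0 0.07"}}

```text
clock: 12.42
tcp_pos: [0.4468, 0.2955, 0.0776]
tool_rot: [0.0, 0.895, 0.447, 0.0]
force: [0.4, 0.2, -0.2]
width: 0.003
gripper_force: 0.1
```

>>> {"op": "servo_tool", "data": {"motion": "-1 1 -1 0 0.017; -1 1.5 -2 0 0.035; -1 1.5 -2 0 0.035"}}

```text
clock: 12.8
tcp_pos: [0.448, 0.2939, 0.0776]
tool_rot: [-0.0, 0.887, 0.463, -0.0]
force: [-1.7, 2.2, 1.1]
width: 0.002
gripper_force: 1.3
```

>>> {"op": "servo_tool", "data": {"motion": "-1 0.5 -0.5 0 0; -1 0.5 -0.5 0 0; -1 0.5 -0.5 0 0"}}

```text
clock: 13.18
tcp_pos: [0.448, 0.2938, 0.0776]
tool_rot: [-0.001, 0.887, 0.463, -0.0]
force: [-3.4, 5.1, 1.3]
width: 0.006
gripper_force: 2.7
```

>>> {"op": "servo_tool", "data": {"motion": "-1 0.4 -0.4 0 0; -1 0.4 -0.4 0 0; -1 0.4 -0.4 0 0"}}

```text
clock: 13.55
tcp_pos: [0.4481, 0.2937, 0.0776]
tool_rot: [-0.001, 0.887, 0.463, -0.0]
force: [-3.4, 5.7, 1.8]
width: 0.008
gripper_force: 3.6
```

It has reached the stop: force rose to about 6 N with no further motion. Back off, rise, and look.

>>> {"op": "servo_tool", "data": {"motion": "-1 -10 8 0 0; -1 -22 17 0 0; -1 -22 17 40 0; -1 -22 17 100 0; -1 -22 17 150 0; -1 -35 -30 180 0; -1 -50 -80 190 0; -1 -55 -110 190 0; -1 -55 -110 190 0; -1 -55 -110 190 0"}}

```text
clock: 14.8
tcp_pos: [0.3939, 0.1834, 0.2674]
tool_rot: [-0.0, 0.887, 0.463, 0.0]
force: [0.6, 0.1, -0.3]
width: 0.003
gripper_force: 0.0
```

```bash
python3 look.py w4; python3 -c "
from h import *
cv2.imwrite('pics/t4.png',cv2.resize(read_camera('top')[:,:,::-1],(800,600)))"
```

```text
14.8 [0.39390976 0.18337381 0.26744811]
hub [524.83889572 164.75724315]
sta [406.45507401 193.78284109]
piv [400.16101841 -10.19194451]
tip [368.50458205 201.92616938]
```

View pics/w4.png

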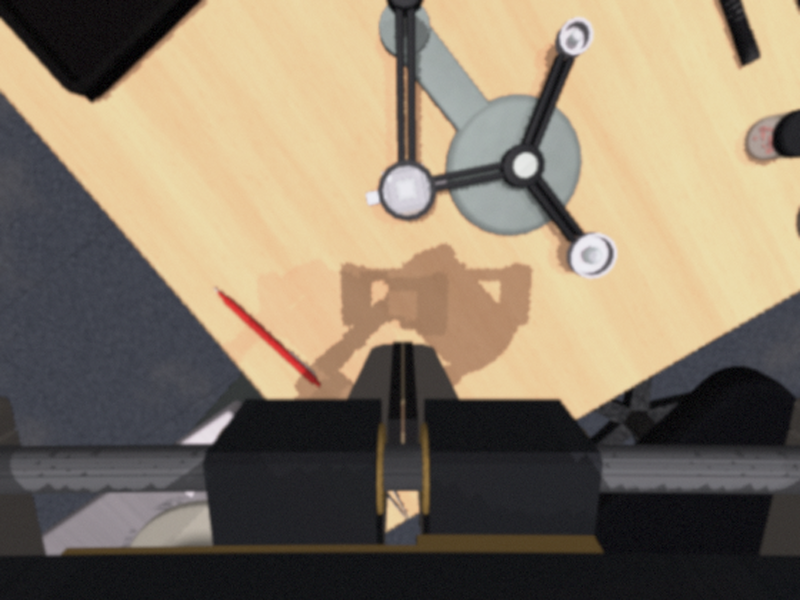

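The stone shows in the middle of the lens at (406,189), and the hub is at (525,165) as predicted, so the stand hasn't moved. One numeric check before handing in.

```bash
python3 - <<'E'
from ang import *
b=120
hu=W("w4",blob("w4",524,165,15)[0],.048);print(hu)
for c,z,o in(((367.5,198),.006,0),((592,255),.046,-b),((574.5,37.5),.046,b)):
    d=W("w4",c,z)-hu;print(np.hypot(*d),(np.degrees(np.arctan2(d[1],d[0]))+o)%360)
st=hu+.1*np.array([np.cos(np.radians(156.9)),np.sin(np.radians(156.9))])
print("lens-station mm",(W("w4",(406,189.5),.087)-st)*1000)
E
```

```text
w4 (524, 165) [524.5 165. ] [24. 23.] 90.0
[0.52827505 0.19809589]
0.13571894730229744 156.59041940039546
0.09867292461776382 155.88708077672845
0.09844892794445055 156.21165814439843
lens-station mm [0.67846374 0.86061361]
```

```bash
python3 -c "
from station import *
print(finish_job())"
```

```text
the job is handed in; nothing more can be done
None
```

The job is handed in: the square dish stands over the pointer to within about 1 mm, and the lens arm is against its stop with the stone in the middle of the lens. The stand has not moved, I saw no sign that the loose things were disturbed, and the arm is clear.

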